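# Rack the after-filter samples in front of their before-filter twins

## Robot

A 6-joint arm with a two-finger parallel gripper is mounted at the origin on a cart in front of the work surface, level with it; the furniture and walls round the work are solid. World frame = base frame: x ahead of the robot, y to its left, z up, the work surface at z = 0. Lengths are in mm, angles in rad, forces in N, time in s.
With the tool pointing down it reaches from about 275 to 750 mm from the base axis. Payload 10.2 kg.
Tool frame: the origin (TCP) lies at the very end of the fingers, on their centre line; the grasp point (between the pads) lies 19 mm behind it; z points along the fingers, y is the line along which they close (so a half turn about z gives the same grasp; the last joint's range is limited). The gripper opens to 85 mm and grips with 20 to 120 N. Pads are 22 mm wide; open, the fingers measure 114 mm over their backs; the gripper's body (76 mm by 85 mm) begins 54 mm behind the grasp point. The pads swing forward as they close: fully open they stand 13 mm farther back than shut.
Start: joints at [-0.223, 0.313, 1.498, -0, 1.331, -0.223], TCP at [525.006, -0.013, 202.694] pointing down, gripper open.
Joint ranges: [-2.94, 2.94], [-0.97, 2.17], [0.19, 2.56], [-1.23, 4.37], [0.02, 3.11], [-2.88, 2.88]. Speed limits (rad/s): [2.39, 2.39, 3.01, 3.14, 3.14, 3.14].

## Interface

Orientations are given as a unit quaternion [w, x, y, z].
In Python, from rig import telemetry, optics, ctrl gives the robot as it stands.
- The arm moves only by the tool servo_tool, never from a script. Its argument "deltas" is a list of rows, each a list of 3 entries, a list of its own where there are three numbers: the shift along the tool's x, y, z in units of 20 cm (1.0 is 20 cm), then the turn, a rotation vector about the tool's x, y, z in units of 90 degrees (1.0 is 90 degrees), then the opening, from 0 (shut) to 1 (fully open). A call has 1 to 8 rows; each row shifts and turns the commanded pose from where the row before left it, along the tool's axes as they then stand; what a row does not reach is not made up. A row lasts 1/10 s, in which the tool goes at most 50 mm and 8.59 degrees, less where a joint would pass 70% of its speed; a pose out of reach is approached as far as the arm can. A call with a number of a shift or a turn outside -1 to 1 is refused whole. A call with a gripper value outside its range is refused whole. The fingers move at their own pace and stop on an object; "squeeze" is the grip in N (left out, the last holds). Time passes only in rows, so rows that do not move let the fingers close. It gives the time, the measured TCP pose, the force, the opening and the grip force at its end, in the units of the state.
- telemetry.sense(): the state, without advancing time (a new reading comes with each control period).
- optics.capture(name): name is "scene" or "side" or "wrist"; returns the picture (480x640x3 uint8, blue, green, red); there is no depth.
- optics.camera_model(name): a dict with "vfov" (degrees; the focal length in pixels is half the picture's height over the tangent of half this angle, whatever the lens; pixels are square), "cx", "cy" (the principal point, pixels), "R" (3x3) and "t" (3): a world point X has camera coordinates R X + t; the wrist camera has in their place "mount" (4x4, takes a point from camera to tool coordinates, whose origin is the TCP and whose axes are the flange's). Camera axes: x right, y down, z forward; pixel columns grow to the right and rows downward; lengths in mm; the calibration is good to about 2 mm. A picture is of the moment at which its call begins: read the wrist's pose just before it. camera_model takes no time and is no camera call.
- ctrl.finish_job(): hands the job in; it is judged then, once.
The state is a dict: "time_s": time; "joints": joint angles; "dq": joint speeds; "tau": joint torques, N m; "eef_pos": TCP position; "ee_rot": TCP orientation; "force": force on the tool from outside, world axes, zero at the start; "wrist_torque": the same for the moment, N m; "grip_width": opening from 0.0 (shut) to 1.0 (fully open); "grip_force": force on a finger pad.
Only numpy, scipy, OpenCV 4.12 (cv2) and the standard library are available. Lean on these libraries where they do the work, as an engineer would, in place of code of your own. Each camera call takes 0.05 s, during which the arm holds its last target. There are 200 camera calls.

## Task

The two-row rack's back row holds four sample bottles of different kinds drawn before the filter; the one-row rack holds the same four kinds drawn after it, in no set order. Move the four bottles of the one-row rack into the empty front row of the two-row rack so that each stands upright, right down in the pocket directly in front of the bottle of its own kind. Keep the bottles upright on the way and leave the back row as it stands.

Things in the scene. Friction and masses are not known exactly. Their poses are not given: they have to be found in the camera images.
- one_row_rack: Fixed white one-row rack, 74 x 292 x 39 mm, on 20 mm feet. Origin: centre of its underside, on the worktop. Its y axis runs along the row; pocket centres at y = -105, -35, +35, +105 mm, x = 0. Round pockets 50 mm wide, 14 mm deep: floor 24 mm above the worktop, block top 38 mm (end rails 39). Holds the four 'after' bottles at the start, in any order.
- two_row_rack: Fixed white two-row rack, 144 x 292 x 39 mm, same pockets and heights, same origin. y runs along the rows, x from the front row (nearer the robot, x = -35 mm, empty) to the back row (x = +35 mm, holding the four 'before' bottles, in any order); pockets at y = -105, -35, +35, +105 mm. A fixed pump about 0.1 m high stands in front of whichever rack is on the right.
- after_small: To be moved: small amber bottle, black narrow cap, 28 mm across, 58 mm high (straight body up to about 40 mm, cap 21 mm across from 46 mm up). Closed and rigid, under 0.12 kg. Origin: centre of its underside; z up its axis. Stands at the start in a pocket of the one-row rack, not always at the pocket's centre.
- after_medium: To be moved: medium amber bottle, blue cap, 35 mm across, 72 mm high (straight body up to about 48 mm, cap 26 mm across from 58 mm up). Closed and rigid, under 0.12 kg. Origin: centre of its underside; z up its axis. Stands at the start in a pocket of the one-row rack, not always at the pocket's centre.
- after_tall: To be moved: tall slim amber vial, black cap with a white disc in its middle, 28 mm across, 88 mm high (straight body up to 66 mm, cap 25 mm across from 74 mm up). Closed and rigid, under 0.12 kg. Origin: centre of its underside; z up its axis. Stands at the start in a pocket of the one-row rack, not always at the pocket's centre.
- after_jar: To be moved: squat wide jar, white body under a broad flat black cap, 40 mm across (body 39), 50 mm high (cap from 35 mm up). Closed and rigid, under 0.12 kg. Origin: centre of its underside; z up its axis. Stands at the start in a pocket of the one-row rack, not always at the pocket's centre.
- before_small: Stays where it is: the same kind of bottle as after_small (small amber bottle, black narrow cap, 28 mm across, 58 mm high (straight body up to about 40 mm, cap 21 mm across from 46 mm up)). Origin: centre of its underside. Stands loose in a pocket of the back row of the two-row rack.
- before_medium: Stays where it is: the same kind of bottle as after_medium (medium amber bottle, blue cap, 35 mm across, 72 mm high (straight body up to about 48 mm, cap 26 mm across from 58 mm up)). Origin: centre of its underside. Stands loose in a pocket of the back row of the two-row rack.
- before_tall: Stays where it is: the same kind of bottle as after_tall (tall slim amber vial, black cap with a white disc in its middle, 28 mm across, 88 mm high (straight body up to 66 mm, cap 25 mm across from 74 mm up)). Origin: centre of its underside. Stands loose in a pocket of the back row of the two-row rack.
- before_jar: Stays where it is: the same kind of bottle as after_jar (squat wide jar, white body under a broad flat black cap, 40 mm across (body 39), 50 mm high (cap from 35 mm up)). Origin: centre of its underside. Stands loose in a pocket of the back row of the two-row rack.
There are look-alikes about, which are no part of the job. Leave any green look-alike of the after_small alone. What is shaped like the after_medium but yellow is not meant.

How it is judged (in metres and radians):
At the end, for the whole second after the job is handed in: Each 'after' bottle is upright (7 degrees), at rest, its underside within 5 mm of pocket floor height, within 15 mm of the front row's line and 90 mm of its twin (other pockets are 100 mm off); each 'before' bottle is upright within 15 mm of where it was (x of after_small in the frame of two_row_rack between -0.05 and -0.02 m and horizontal distance between after_small and before_small below 0.09 m and height (world z) of after_small between 0.02 and 0.029 m and angle between each of after_small, before_small, after_medium, before_medium, after_tall, before_tall, after_jar, before_jar's own z axis and vertical below 0.12 rad and linear speed of each of after_small, before_small, after_medium, before_medium, after_tall, before_tall, after_jar, before_jar below 0.02 m/s and distance of each of before_small, before_medium, before_tall, before_jar from where it was at the start of the episode below 0.015 m and x of after_medium in the frame of two_row_rack between -0.05 and -0.02 m and horizontal distance between after_medium and before_medium below 0.09 m and height (world z) of after_medium between 0.02 and 0.029 m and x of after_tall in the frame of two_row_rack between -0.05 and -0.02 m and horizontal distance between after_tall and before_tall below 0.09 m and height (world z) of after_tall between 0.02 and 0.029 m and x of after_jar in the frame of two_row_rack between -0.05 and -0.02 m and horizontal distance between after_jar and before_jar below 0.09 m and height (world z) of after_jar between 0.02 and 0.029 m); the robot touches nothing.
It fails at once if a bottle being moved is tipped over (more than 45 degrees) (angle between any of after_small, after_medium, after_tall, after_jar's own z axis and vertical above 0.79 rad).
It fails at once if a bottle of the back row is lifted, pushed more than 25 mm or tipped more than 30 degrees (distance of any of before_small, before_medium, before_tall, before_jar from where it was at the start of the episode above 0.025 m or angle between any of before_small, before_medium, before_tall, before_jar's own z axis and vertical above 0.52 rad).
It also fails if it takes over 104 s, if anything falls off the work surface, if the arm or the gripper's body presses on something with over 40 N, if the wrist force passes 120 N, or if a joint passes its speed limit or range.

## Working session

There is one attempt and no reset: what is moved stays moved. The work goes in short steps, Python scripts to look and compute and a tool call to move; the robot and the scene stay as the last step left them, time stands still between calls to the robot, and variables do not carry over. Pictures are saved under pics/ and viewed, at most 14 in all, crops included, and the job is handed in when it is done.

Besides the shell and the picture viewer there is one more tool, called after ">>>" as name([rows], argument=value, ...), one row to a line, values as JSON. servo_tool: Moves the arm, as the interface text tells. Its arguments: {"type":"object","properties":{"deltas":{"type":"array"},"squeeze":{"type":"number"}},"required":["deltas"]}

```bash
mkdir -p pics; python3 - <<'E'
from rig import telemetry, optics, ctrl
import cv2,json
for n in("scene","side","wrist"):
    cv2.imwrite(f"pics/{n}0.png",optics.capture(n)); print(n,{k:(v.tolist() if hasattr(v,'tolist') else v) for k,v in optics.camera_model(n).items()})
print(telemetry.sense())
E
```

```text
scene {'vfov': 47.7771819938782, 'cx': 316.83121266689926, 'cy': 238.0684434939995, 'R': [[0.751999251337781, -0.6591106158556017, 0.008385824578756616], [-0.42097926081069226, -0.49001965313999163, -0.7633198553056546], [0.5072214387766938, 0.5704857014886626, -0.6459663121574446]], 't': [-349.53508232472444, 341.67882518163697, 916.6454868836406]}
side {'vfov': 44.18088539978345, 'cx': 309.296254592566, 'cy': 243.63254593118836, 'R': [[-0.9755027072569067, -0.21892204658082123, 0.02162419143714971], [-0.12508277180327587, 0.471113967506403, -0.8731585937379222], [0.18096620770866417, -0.8544733858589398, -0.48695632712421344]], 't': [574.2414097466113, 74.02811075312955, 1138.7720959353658]}
wrist {'vfov': 69.56535211058375, 'cx': 315.45727131593526, 'cy': 239.1693145119447, 'mount': [[-0.0002720043504561889, -0.9533392066749757, -0.3019011146550483, 77.0026531183739], [0.9999998173029461, -0.00042228523543726116, 0.00043251503304206227, -0.6479056437743713], [-0.0005398219217562383, -0.3019009418526336, 0.9533391473661325, -170.14659503974784], [0.0, 0.0, 0.0, 1.0]]}
{'time_s': 0.15, 'joints': array([-2.23420719e-01,  3.13345896e-01,  1.49826520e+00,  1.79064024e-05,
        1.33098370e+00, -2.23394179e-01]), 'dq': array([-0.00107176, -0.0014845 , -0.00366119,  0.00051324, -0.00070226,
       -0.00049463]), 'tau': array([ 1.79854873e-03, -4.12368500e+01, -2.59796566e+01, -1.57318855e-04,
        3.17765021e-03, -3.62555340e-05]), 'eef_pos': array([5.24782274e+02, 3.14910803e-02, 2.02253060e+02]), 'ee_rot': array([-4.28637529e-04,  7.07117582e-01,  7.07095802e-01, -2.59647802e-04]), 'force': array([-0.57862341,  0.30093696, -0.4374152 ]), 'wrist_torque': array([ 0.02215213, -0.0207095 ,  0.02047027]), 'grip_force': 0.0, 'grip_width': 1.000401391724285}
```

View pics/scene0.png

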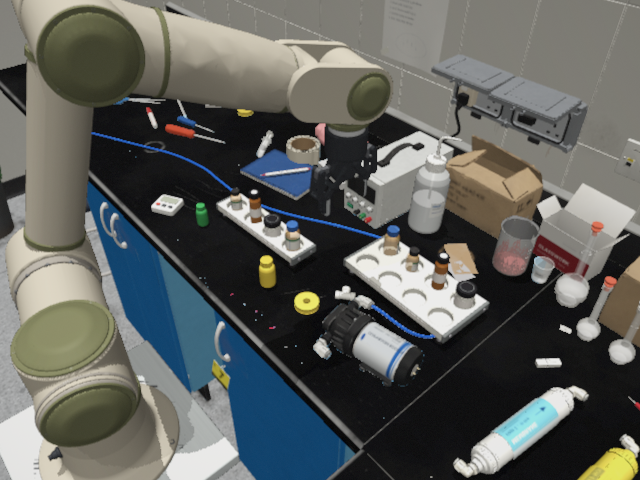

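View pics/side0.png

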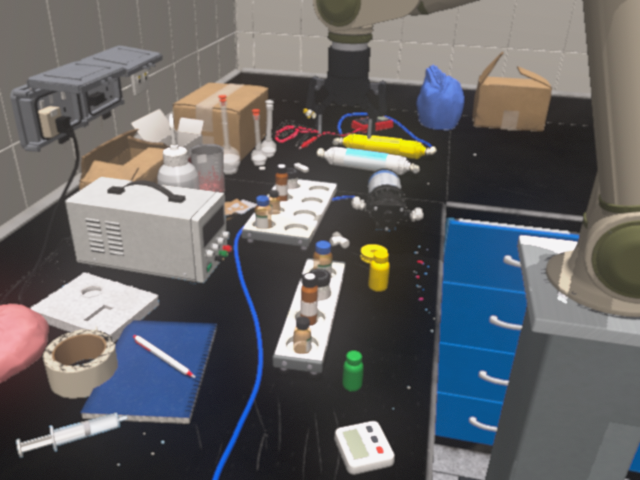

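View pics/wrist0.png

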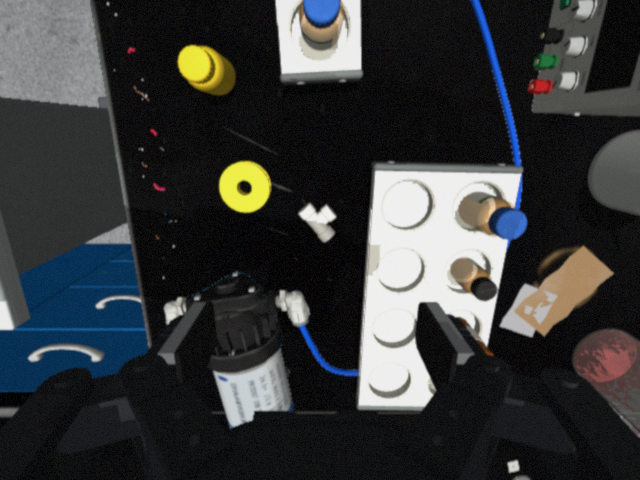

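The pictures show the following.

**Two-row rack** (wrist view, px 358-522 × 165-408): the back row from left (+y) is medium (510,222), small (484,289), tall (~480,345) and jar.

**One-row rack** (scene view): from left it is small (236,195), tall (255,205), jar (272,225) and medium (291,235).

**Look-alikes** (scene view): green bottle (202,214) and yellow bottle (267,271). Both stand off the racks on the bench. The bottles in the one-row rack are amber or white with the right caps, so those are the ones meant.

```bash
cat > h.py <<'E'
import numpy as np, cv2
from rig import telemetry, optics, ctrl
from scipy.spatial.transform import Rotation as Ro
def cam(n,s=None):
    c=optics.camera_model(n); f=240/np.tan(np.radians(c['vfov']/2)); K=np.array([[f,0,c['cx']],[0,f,c['cy']],[0,0,1]])
    if n=='wrist':
        s=s or telemetry.sense(); q=s['ee_rot']; Rt=Ro.from_quat([q[1],q[2],q[3],q[0]]).as_matrix()
        M=np.array(c['mount']); Rc=Rt@M[:3,:3]; o=Rt@M[:3,3]+s['eef_pos']
        return K,Rc.T,-Rc.T@o
    return K,np.array(c['R']),np.array(c['t'])
def onplane(C,px,z):
    K,R,t=C; o=-R.T@t; d=R.T@np.linalg.inv(K)@np.array([px[0],px[1],1.]); return o+d*(z-o[2])/d[2]
def proj(C,X):
    K,R,t=C; p=K@(R@np.asarray(X,float)+t); return p[:2]/p[2]
E
python3 - <<'E'
from h import *
np.set_printoptions(precision=1,suppress=True)
w=cam('wrist')
for n,p,z in [('2r FL',(374,165),39),('2r BL',(522,168),39),('2r FR',(358,408),39),('bmed',(511,222),96),('bsmall',(484,289),82),('1r FR',(281,82),39),('1r BR',(361,78),39),('amed',(324,9),96)]: print(n,onplane(w,p,z))
s=cam('scene')
for n,p,z in [('asmall',(236,191),82),('atall',(255,194),112),('ajar',(272,218),74),('amed',(292,228),96),('bmed',(393,231),96),('btall',(442,257),112),('bjar',(466,287),74)]: print(n,onplane(s,p,z))
d=cam('side')
for n,p,z in [('asmall',(302,322),82),('atall',(309,278),112),('ajar',(319,273),74),('amed',(323,247),96),('bmed',(263,200),96)]: print('side',n,onplane(d,p,z))
im=cv2.imread('pics/side0.png')[160:380,220:420]; cv2.imwrite('pics/c1.png',cv2.resize(im,None,fx=2.7,fy=2.7,interpolation=2))
E
```

```text
2r FL [579.6  45.2  39. ]
2r BL [720.3  42.4  39. ]
2r FR [ 575.  -240.5   39. ]
bmed [685.7   4.4  96. ]
bsmall [679.8 -63.2  82. ]
1r FR [493.7 117.4  39. ]
1r BR [564.3 120.6  39. ]
amed [530.1 156.8  96. ]
asmall [516.7 361.8  82. ]
atall [521.3 286.1 112. ]
ajar [524.1 227.3  74. ]
amed [519.4 147.1  96. ]
bmed [682.   -6.3  96. ]
btall [ 680.6 -141.   112. ]
bjar [ 683.7 -207.6   74. ]
side asmall [516.9 376.9  82. ]
side atall [523.6 303.  112. ]
side ajar [522.9 224.8  74. ]
side amed [527.2 173.3  96. ]
side bmed [684.3  13.9  96. ]
```

View pics/c1.png

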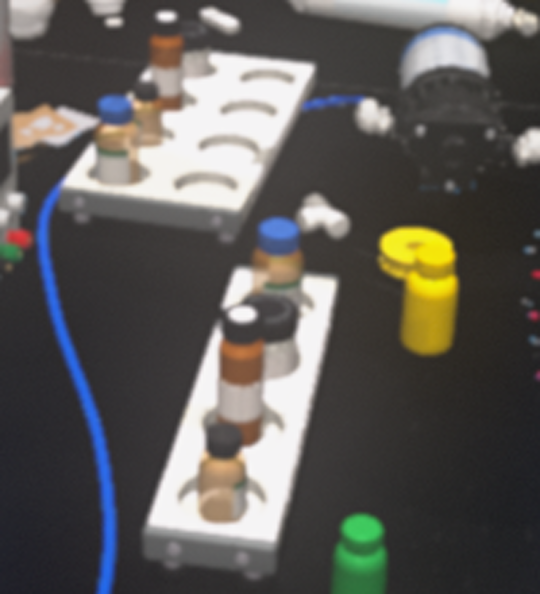

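The crop confirms both orders. The after row from +y is small, tall, jar, medium, and the before row from +y is medium, small, tall, jar. The green and yellow bottles stand off the racks. Next I move the wrist camera over the one-row rack.

>>> servo_tool([
  [[0.2,0,0],[0,0,0],1],
  [[0.2,0,0],[0,0,0],1],
  [[0.2,0,0],[0,0,0],1],
  [[0.2,0,0],[0,0,0],1],
  [[0.2,0,0],[0,0,0],1],
  [[0.15,0,0],[0,0,0],1],
  [[0,0,0],[0,0,0],1],
  [[0,0,0],[0,0,0],1],
], squeeze=30)

```text
time_s: 0.95
eef_pos: [524.8, 230.1, 202.3]
ee_rot: [-0.0, 0.707, 0.707, -0.0]
force: [-0.2, -0.6, -0.0]
grip_width: 0.999
grip_force: 0.0
```

```bash
python3 - <<'E'
from h import *
import pickle
s=telemetry.sense(); im=optics.capture('wrist'); cv2.imwrite('pics/w1.png',im); pickle.dump(s,open('s1.pkl','wb'));print(s['eef_pos'],s['ee_rot'])
E
```

```text
[524.76231731 230.10062664 202.28343994] [-1.15000281e-04  7.06730322e-01  7.07482910e-01 -4.13604500e-04]
```

View pics/w1.png

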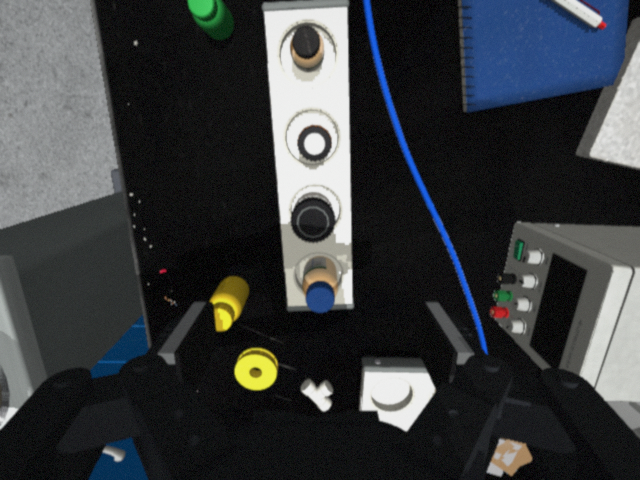

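Cap centres in this picture: small (305,36), tall (314,143), jar (313,220), medium (320,297). The rack's right end edge runs (287,308)-(353,307) and its left end (265,5)-(348,2).

```bash
python3 - <<'E'
from h import *
import pickle
np.set_printoptions(precision=1,suppress=True)
s=pickle.load(open('s1.pkl','rb')); C=cam('wrist',s)
for n,p,z in [('small',(305.5,36.5),82),('tall',(314.5,143),112),('jar',(313.5,220),74),('med',(320,297),96),('FL',(265,5),39),('BL',(348,2),39),('FR',(287,308),39),('BR',(353,307),39)]:
    X=onplane(C,p,z); print(n,X, 'delta tcp',(X-s['eef_pos'])[:2])
# pockets of one-row rack, rack pose from z=38 grey lvl check; two-row rack from wrist0: enlarge
im=cv2.imread('pics/wrist0.png')[140:430,340:560]; cv2.imwrite('pics/c2.png',cv2.resize(im,None,fx=2,fy=2,interpolation=2))
E
```

```text
small [516.6 373.1  82. ] delta tcp [ -8.1 143. ]
tall [523.4 297.9 112. ] delta tcp [-1.3 67.8]
jar [522.4 230.4  74. ] delta tcp [-2.3  0.3]
med [528.2 165.8  96. ] delta tcp [  3.5 -64.3]
FL [482.  406.1  39. ] delta tcp [-42.8 176. ]
BL [551.1 408.3  39. ] delta tcp [ 26.3 178.2]
FR [493.5 123.4  39. ] delta tcp [ -31.3 -106.7]
BR [564.8 124.7  39. ] delta tcp [  40.  -105.4]
```

View pics/c2.png

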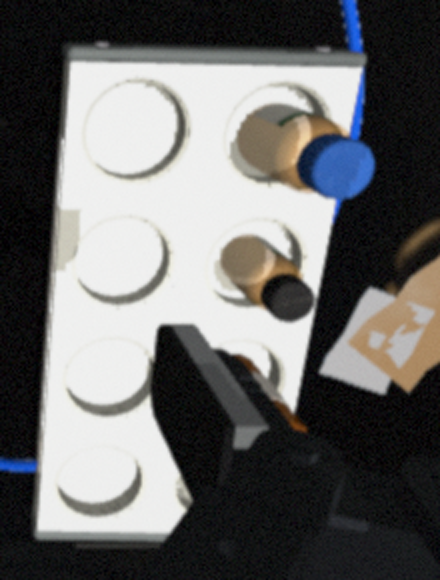

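```bash
python3 - <<'E'
from h import *
np.set_printoptions(precision=1,suppress=True)
s={'eef_pos':np.array([524.782,.0315,202.253]),'ee_rot':np.array([-4.28637529e-04,7.07117582e-01,7.07095802e-01,-2.59647802e-04])}
C=cam('wrist',s)
for p in [(407.5,204.5),(400.5,269.5),(394.5,327.5),(389.5,380)]: print(onplane(C,p,38))
E
```

```text
[614.7   6.9  38. ]
[612.9 -62.   38. ]
[ 611.4 -131.1   38. ]
[ 610.4 -201.    38. ]
```

>>> servo_tool([
  [[0,-0.012,0.2],[0,0,0],0.8],
  [[0,0,0.2],[0,0,0],0.8],
  [[0,0,0.2],[0,0,0],0.8],
  [[0,0,0.12],[0,0,0],0.8],
  [[0,0,0.06],[0,0,0],0.8],
  [[0,0,0],[0,0,0],0.8],
  [[0,0,0],[0,0,0],0.4],
  [[0,0,0],[0,0,0],0.3],
], squeeze=30)

```text
time_s: 1.8
eef_pos: [523.6, 230.0, 48.3]
ee_rot: [0.001, 0.707, 0.707, 0.001]
force: [0.3, 0.5, 0.3]
grip_width: 0.471
grip_force: 0.0
```

>>> servo_tool([
  [[0,0,0],[0,0,0],0.3],
  [[0,0,0],[0,0,0],0.3],
  [[0,0,0],[0,0,0],0.3],
  [[0,0,-0.05],[0,0,0],0.3],
  [[0,0,-0.1],[0,0,0],0.3],
  [[0,0,-0.15],[0,0,0],0.3],
  [[0,0,-0.15],[0,0,0],0.3],
  [[0,0,0],[0,0,0],0.3],
])

```text
time_s: 2.6
eef_pos: [524.6, 230.5, 141.6]
ee_rot: [0.002, 0.707, 0.707, 0.003]
force: [0.1, 0.7, -0.2]
grip_width: 0.298
grip_force: 0.0
```

```bash
python3 - <<'E'
from h import *
a=optics.capture('wrist'); b=optics.capture('side')[200:400,230:400]; s=optics.capture('scene')[150:280,190:340]
b=cv2.resize(b,(383,450)); s=cv2.resize(s,(400,347)); o=np.zeros((450,790,3),'u1'); o[:,:383]=b; o[:347,390:]=s
cv2.imwrite('pics/d1.png',o)
E
```

```text
(no output)
```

View pics/d1.png

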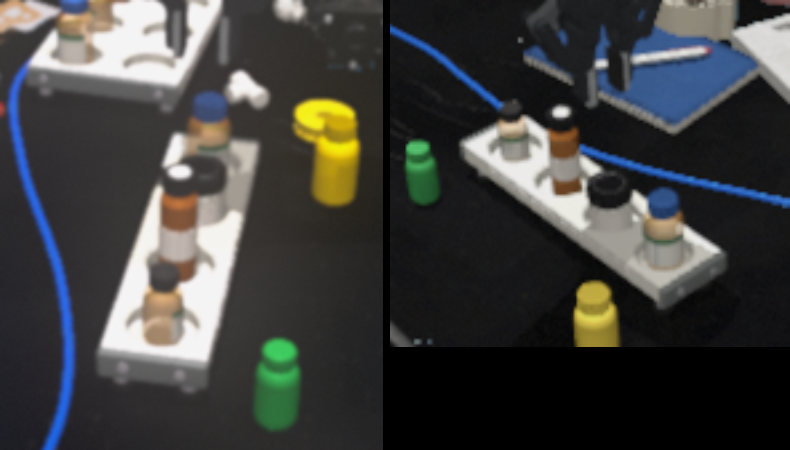

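```bash
python3 - <<'E'
from h import *
s=telemetry.sense(); print(s['eef_pos'],s['ee_rot'],s['grip_width'])
a=optics.capture('wrist'); side=optics.capture('side'); sc=optics.capture('scene')
for n,i in (('side',side),('scene',sc)):
    p=proj(cam(n),s['eef_pos']); print(n,p); cv2.circle(i,tuple(int(v) for v in p),3,(0,0,255),-1)
o=np.zeros((400,800,3),'u1')
o[:,:400]=cv2.resize(side[100:350,200:450],(400,400)); o[:,400:]=cv2.resize(sc[80:330,160:410],(400,400))
cv2.imwrite('pics/d2.png',o); cv2.imwrite('pics/d2w.png',a)
E
```

```text
[522.23629819 229.91740932 136.35186996] [-2.05560843e-04  7.07099032e-01  7.07114421e-01 -3.35077217e-04] 0.30026721998344286
side [319.90693761 242.39302369]
scene [269.39129287 196.06910908]
```

View pics/d2.png

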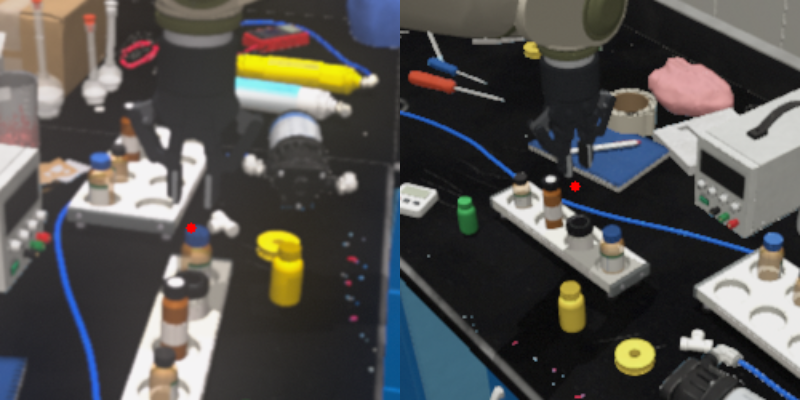

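View pics/d2w.png

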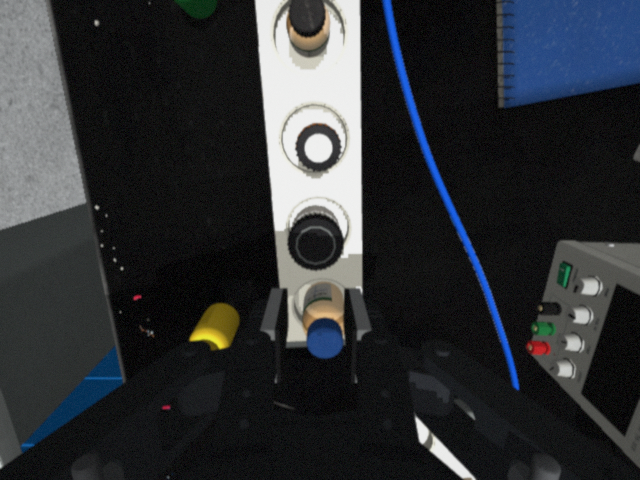

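The view shows the fingertips stand about 25-30 mm above the reported TCP, so they closed just over the jar cap. The jar is untouched at (315,240). I go lower, in small steps at the end.

>>> servo_tool([
  [[0,0,0.15],[0,0,0],0.7],
  [[0,0,0.15],[0,0,0],0.7],
  [[0,0,0.12],[0,0,0],0.7],
  [[0,0,0.03],[0,0,0],0.7],
  [[0,0,0.03],[0,0,0],0.7],
  [[0,0,0.03],[0,0,0],0.7],
  [[0,0,0.02],[0,0,0],0.7],
  [[0,0,0],[0,0,0],0.7],
])

```text
time_s: 3.7
eef_pos: [522.6, 230.0, 30.7]
ee_rot: [0.0, 0.707, 0.707, 0.0]
force: [-0.4, -0.7, -0.7]
grip_width: 0.701
grip_force: 0.0
```

>>> servo_tool([
  [[0,0,0],[0,0,0],0.5],
  [[0,0,0],[0,0,0],0.3],
  [[0,0,0],[0,0,0],0.3],
  [[0,0,0],[0,0,0],0.3],
  [[0,0,0],[0,0,0],0.3],
])

```text
time_s: 4.2
eef_pos: [522.9, 230.1, 31.3]
ee_rot: [0.0, 0.707, 0.707, 0.0]
force: [-2.3, 0.1, 4.8]
grip_width: 0.453
grip_force: 30.2
```

```bash
python3 - <<'E'
from h import *
s=telemetry.sense(); print(s['eef_pos'],s['grip_width'],s['grip_force'],s['force'])
a=optics.capture('wrist'); side=optics.capture('side'); sc=optics.capture('scene')
o=np.zeros((400,800,3),'u1')
o[:,:400]=cv2.resize(side[200:340,250:390],(400,400)); o[:,400:]=cv2.resize(a[180:420,190:430],(400,400))
cv2.imwrite('pics/d3.png',o)
E
```

```text
[522.92787552 230.10211295  31.32331318] 0.45323583975801723 30.18099457025528 [-2.27509074  0.06182933  4.76460603]
```

View pics/d3.png

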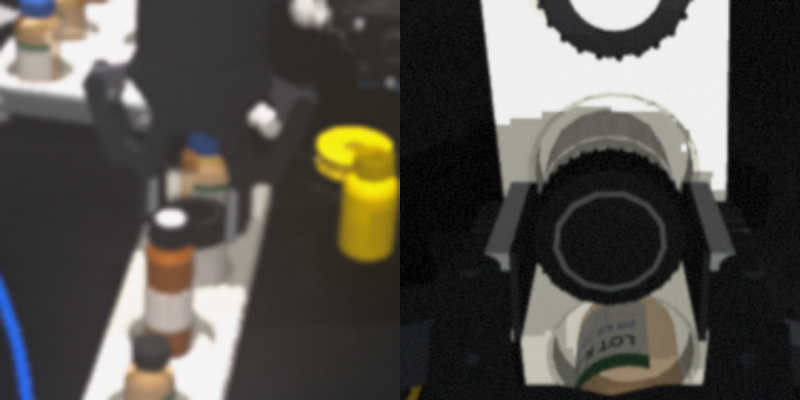

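Jar gripped (30 N), squarely between the pads. Lift and carry.

>>> servo_tool([
  [[0,0,-0.05],[0,0,0],0.3],
  [[0,0,-0.1],[0,0,0],0.3],
  [[0,0,-0.15],[0,0,0],0.3],
  [[0,0,-0.15],[0,0,0],0.3],
  [[0,0,-0.07],[0,0,0],0.3],
  [[-0.07,0,0],[0,0,0],0.3],
  [[-0.15,0,0],[0,0,0],0.3],
  [[-0.2,0,0],[0,0,0],0.3],
], squeeze=45)

```text
time_s: 5.15
eef_pos: [521.7, 145.0, 133.6]
ee_rot: [-0.001, 0.706, 0.708, -0.001]
force: [0.7, -0.1, -0.1]
grip_width: 0.442
grip_force: 45.3
```

>>> servo_tool([
  [[-0.2,0.05,0],[0,0,0],0.3],
  [[-0.2,0.06,0],[0,0,0],0.3],
  [[-0.2,0.06,0],[0,0,0],0.3],
  [[-0.2,0.06,0],[0,0,0],0.3],
  [[-0.2,0.06,0],[0,0,0],0.3],
  [[-0.2,0.06,0],[0,0,0],0.3],
  [[-0.2,0.05,0],[0,0,0],0.3],
  [[-0.15,0.03,0],[0,0,0],0.3],
])

```text
time_s: 5.95
eef_pos: [607.8, -167.2, 133.2]
ee_rot: [-0.001, 0.708, 0.707, -0.001]
force: [0.3, 0.6, -0.4]
grip_width: 0.451
grip_force: 45.3
```

>>> servo_tool([
  [[-0.1,0.01,0],[0,0,0],0.3],
  [[-0.05,0,0],[0,0,0],0.3],
  [[0,0,0],[0,0,0],0.3],
  [[0,0,0],[0,0,0],0.3],
])

```text
time_s: 6.35
eef_pos: [610.4, -192.9, 134.6]
ee_rot: [-0.0, 0.707, 0.707, 0.0]
force: [-0.3, 1.2, -0.8]
grip_width: 0.445
grip_force: 45.3
```

```bash
python3 - <<'E'
from h import *
s=telemetry.sense(); print(s['eef_pos'],s['ee_rot'],s['grip_width'],s['grip_force'])
a=optics.capture('wrist'); cv2.imwrite('pics/w4.png',a)
E
```

```text
[ 610.40897434 -192.88106836  134.64352301] [-3.25722003e-04  7.06804670e-01  7.07408685e-01  7.36102002e-05] 0.4445140027482905 45.3046578168869
```

View pics/w4.png

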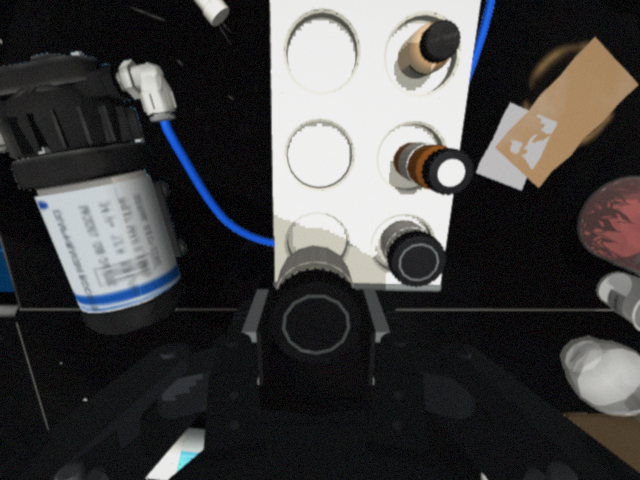

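Empty pocket rims: small's (320,50), tall's (319.5,153.5), jar's (~317,240). The jar in hand is at (316,322). The pump lies left of the rack at x<180.

```bash
python3 - <<'E'
from h import *
np.set_printoptions(precision=1,suppress=True)
C=cam('wrist')
for p,z in [((320.5,50.5),38),((319.5,153.5),38),((317,241),38),((316,323),177.3),((453,172),112),((416,258),74),((440,41),82),((272,285),39),((442,288),39)]: print(onplane(C,p,z))
E
```

```text
[613.3 -63.4  38. ]
[ 612.9 -132.6   38. ]
[ 611.2 -201.7   38. ]
[ 610.2 -193.   177.3]
[ 685.8 -137.8  112. ]
[ 681.7 -202.8   74. ]
[681.2 -67.1  82. ]
[ 573.4 -240.4   39. ]
[ 717. -243.   39.]
```

>>> servo_tool([
  [[-0.047,0.004,0.05],[0,0,0],0.3],
  [[0,0,0.13],[0,0,0],0.3],
  [[0,0,0.13],[0,0,0],0.3],
  [[0,0,0.08],[0,0,0],0.3],
  [[0,0,0.05],[0,0,0],0.3],
  [[0,0,0.03],[0,0,0],0.3],
  [[0,0,0.02],[0,0,0],0.3],
  [[0,0,0],[0,0,0],0.3],
])

```text
time_s: 7.2
eef_pos: [611.5, -203.4, 36.8]
ee_rot: [0.0, 0.707, 0.707, 0.0]
force: [0.6, -0.4, -0.7]
grip_width: 0.444
grip_force: 45.3
```

>>> servo_tool([
  [[0,0,0.012],[0,0,0],0.3],
  [[0,0,0.006],[0,0,0],0.3],
  [[0,0,0.004],[0,0,0],0.3],
  [[0,0,0],[0,0,0],0.3],
])

```text
time_s: 7.6
eef_pos: [611.4, -203.4, 32.4]
ee_rot: [0.0, 0.707, 0.707, 0.0]
force: [-0.2, 0.0, -1.0]
grip_width: 0.443
grip_force: 45.3
```

>>> servo_tool([
  [[0,0,0],[0,0,0],0.57],
  [[0,0,0],[0,0,0],0.57],
  [[0,0,-0.05],[0,0,0],0.57],
  [[0,0,-0.15],[0,0,0],0.57],
  [[0,0,-0.2],[0,0,0],0.57],
  [[0,0,-0.12],[0,0,0],0.57],
  [[0.1,-0.03,0],[0,0,0],0.57],
  [[0.2,-0.05,0],[0,0,0],0.57],
])

```text
time_s: 8.4
eef_pos: [595.7, -144.8, 137.7]
ee_rot: [0.001, 0.708, 0.706, 0.0]
force: [1.6, 0.7, 0.0]
grip_width: 0.567
grip_force: 0.0
```

>>> servo_tool([
  [[0.2,-0.05,0],[0,0,0],0.57],
  [[0.2,-0.05,0],[0,0,0],0.57],
  [[0.2,-0.05,0],[0,0,0],0.57],
  [[0.2,-0.05,0],[0,0,0],0.6],
  [[0.2,-0.05,0],[0,0,0],0.6],
  [[0.2,-0.04,0],[0,0,0],0.6],
  [[0.2,-0.03,0],[0,0,0],0.6],
  [[0.13,-0.02,0],[0,0,0],0.6],
])

```text
time_s: 9.2
eef_pos: [526.9, 165.0, 137.4]
ee_rot: [0.0, 0.707, 0.708, 0.001]
force: [0.6, 0.2, -0.1]
grip_width: 0.597
grip_force: 0.0
```

>>> servo_tool([
  [[0,0,0],[0,0,0],0.6],
  [[0,0,0],[0,0,0],0.6],
])

```text
time_s: 9.4
eef_pos: [527.5, 162.6, 137.0]
ee_rot: [0.0, 0.707, 0.707, 0.0]
force: [0.1, -0.7, -0.3]
grip_width: 0.601
grip_force: 0.0
```

```bash
python3 - <<'E'
from h import *
s=telemetry.sense(); print(s['eef_pos'],s['ee_rot'],s['grip_width'],s['grip_force'])
a=optics.capture('wrist'); sc=optics.capture('scene')
o=np.zeros((400,800,3),'u1'); o[:,:400]=cv2.resize(a[100:400,170:470],(400,400)); o[:,400:]=cv2.resize(sc[200:350,340:490],(400,400)); cv2.imwrite('pics/d5.png',o); cv2.imwrite('pics/d5w.png',a)
E
```

```text
[527.54096928 162.64328048 136.95285541] [3.96616263e-04 7.06764923e-01 7.07448312e-01 2.69523375e-04] 0.6010893219529022 0.0
```

View pics/d5.png

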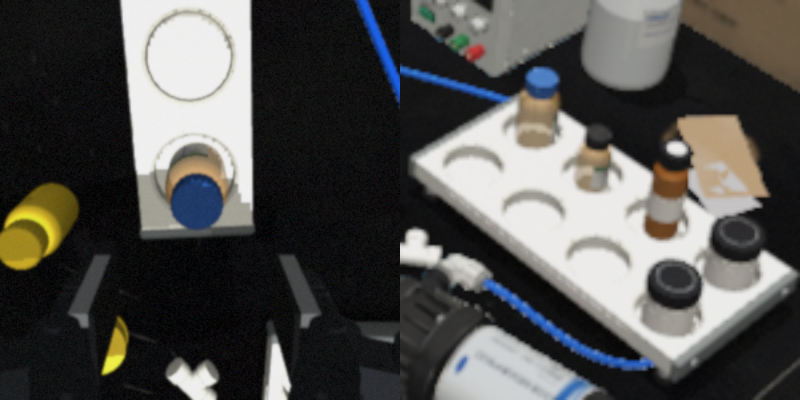

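Jar stands in its pocket, in front of its twin (scene crop). The medium's cap is at wrist px (318,251).

```bash
python3 - <<'E'
from h import *
C=cam('wrist'); a=cv2.imread('pics/d5w.png'); h=cv2.cvtColor(a,cv2.COLOR_BGR2HSV)
m=cv2.inRange(h,(100,130,50),(125,255,255)); n,_,st,c=cv2.connectedComponentsWithStats(m[:,250:380].copy())
print([(st[i],c[i]+[250,0]) for i in range(1,n) if st[i][4]>100])
print(onplane(C,(317.8,251.5),96)-telemetry.sense()['eef_pos'])
E
```

```text
[(array([  49,  231,   37,   41, 1187], dtype=int32), array([317.09604044, 251.16764954]))]
[  0.98325147   1.86087812 -40.67240003]
```

>>> servo_tool([
  [[0.007,0.005,0.08],[0,0,0],0.6],
  [[0,0,0.16],[0,0,0],0.6],
  [[0,0,0.16],[0,0,0],0.6],
  [[0,0,0.08],[0,0,0],0.6],
  [[0,0,0.04],[0,0,0],0.6],
  [[0,0,0.03],[0,0,0],0.6],
  [[0,0,0.025],[0,0,0],0.6],
  [[0,0,0],[0,0,0],0.6],
], squeeze=30)

```text
time_s: 10.3
eef_pos: [528.6, 163.8, 21.4]
ee_rot: [0.0, 0.707, 0.707, 0.0]
force: [-0.4, -0.3, -0.4]
grip_width: 0.596
grip_force: 0.0
```

>>> servo_tool([
  [[0,0,0],[0,0,0],0.45],
  [[0,0,0],[0,0,0],0.3],
  [[0,0,0],[0,0,0],0.2],
  [[0,0,0],[0,0,0],0.2],
  [[0,0,0],[0,0,0],0.2],
])

```text
time_s: 10.8
eef_pos: [529.0, 164.0, 22.1]
ee_rot: [0.001, 0.707, 0.707, 0.001]
force: [0.1, 0.6, 5.4]
grip_width: 0.389
grip_force: 30.4
```

>>> servo_tool([
  [[0,0,-0.05],[0,0,0],0.2],
  [[0,0,-0.12],[0,0,0],0.2],
  [[0,0,-0.13],[0,0,0],0.2],
  [[0,0,-0.05],[0,0,0],0.2],
  [[-0.1,0.05,0],[0,0,0],0.2],
  [[-0.17,0.1,0],[0,0,0],0.2],
  [[-0.17,0.1,0],[0,0,0],0.2],
  [[-0.17,0.1,0],[0,0,0],0.2],
], squeeze=45)

```text
time_s: 11.6
eef_pos: [598.6, 40.8, 90.9]
ee_rot: [-0.0, 0.707, 0.707, -0.0]
force: [-0.1, 0.1, -0.8]
grip_width: 0.388
grip_force: 44.8
```

>>> servo_tool([
  [[-0.12,0.06,0],[0,0,0],0.2],
  [[-0.06,0.02,0],[0,0,0],0.2],
  [[0,0,0],[0,0,0],0.2],
  [[0,0,0],[0,0,0],0.2],
])

```text
time_s: 12.0
eef_pos: [613.8, 7.0, 91.0]
ee_rot: [-0.001, 0.707, 0.707, -0.0]
force: [-0.5, 0.1, -0.9]
grip_width: 0.38
grip_force: 44.8
```

```bash
python3 - <<'E'
from h import *
s=telemetry.sense(); print(s['eef_pos'],s['grip_width'],s['grip_force'])
a=optics.capture('wrist'); cv2.imwrite('pics/w6.png',a); C=cam('wrist',s)
h=cv2.cvtColor(a,cv2.COLOR_BGR2HSV); m=cv2.inRange(h,(100,130,40),(125,255,255))
n,_,st,c=cv2.connectedComponentsWithStats(m)
for i in range(1,n):
    if st[i][4]>200: print(st[i],c[i],onplane(C,c[i],96+s['eef_pos'][2]-22.1))
E
```

```text
[613.75465359   7.03629746  91.02401099] 0.37985788476634097 44.80452516116202
[ 420    0   67  322 5171] [456.93463547 193.80719397] [652.88680696  66.87433331 164.92401099]
[ 278  321   75   81 4812] [315.17456359 361.40586035] [613.11255492  11.33031177 164.92401099]
[  0 420  17  47 490] [  5.43877551 445.55918367] [501.47005738 -24.54343836 164.92401099]
[187 430  22  20 250] [197.62  439.368] [571.04586548 -21.63332354 164.92401099]
```

>>> servo_tool([
  [[-0.01,0.005,0.06],[0,0,0],0.2],
  [[0,0,0.1],[0,0,0],0.2],
  [[0,0,0.08],[0,0,0],0.2],
  [[0,0,0.05],[0,0,0],0.2],
  [[0,0,0.03],[0,0,0],0.2],
  [[0,0,0.015],[0,0,0],0.2],
  [[0,0,0.005],[0,0,0],0.2],
  [[0,0,0],[0,0,0],0.2],
])

```text
time_s: 12.85
eef_pos: [615.7, 4.0, 23.7]
ee_rot: [0.0, 0.707, 0.707, 0.0]
force: [-0.2, -0.4, 0.1]
grip_width: 0.383
grip_force: 44.8
```

>>> servo_tool([
  [[0,0,0.005],[0,0,0],0.53],
  [[0,0,0],[0,0,0],0.53],
  [[0,0,-0.05],[0,0,0],0.53],
  [[0,0,-0.15],[0,0,0],0.53],
  [[0,0,-0.2],[0,0,0],0.53],
  [[0,0,-0.12],[0,0,0],0.53],
  [[0.1,-0.04,0],[0,0,0],0.53],
  [[0.2,-0.07,0],[0,0,0],0.53],
])

```text
time_s: 13.65
eef_pos: [594.2, 62.7, 128.0]
ee_rot: [0.001, 0.708, 0.706, 0.001]
force: [0.6, 1.2, -1.0]
grip_width: 0.527
grip_force: 0.0
```

>>> servo_tool([
  [[0.2,-0.07,0],[0,0,0],0.53],
  [[0.2,-0.07,0],[0,0,0],0.53],
  [[0.2,-0.07,0],[0,0,0],0.53],
  [[0.2,-0.06,0],[0,0,0],0.53],
  [[0.17,-0.05,0],[0,0,0],0.53],
  [[0.1,-0.03,0],[0,0,0],0.53],
  [[0,0,0],[0,0,0],0.53],
  [[0,0,0],[0,0,0],0.53],
])

```text
time_s: 14.45
eef_pos: [523.6, 277.8, 126.9]
ee_rot: [0.0, 0.707, 0.707, 0.0]
force: [-1.0, -0.1, 0.0]
grip_width: 0.53
grip_force: 0.0
```

```bash
cat > t.py <<'E'
from h import *
s=telemetry.sense(); print(s['eef_pos'],s['grip_width'],s['grip_force'])
a=optics.capture('wrist'); cv2.imwrite('pics/w7.png',a); C=cam('wrist',s)
m=cv2.inRange(a,(150,150,150),(255,255,255)); n,_,st,c=cv2.connectedComponentsWithStats(m)
for i in range(1,n):
    if 200<st[i][4]<4000: print(st[i],c[i],onplane(C,c[i],112))
E
python3 t.py
```

```text
[523.59095488 277.84306955 126.92690685] 0.5295571382249485 0.0
[ 552    0   88   59 1360] [600.91911765  24.85661765] [657.17350905 401.88791774 112.        ]
[303 224  26  24 482] [315.593361   235.15352697] [523.10270179 298.59394851 112.        ]
[292 260  52  47 878] [320.1594533  283.80865604] [525.79040011 268.80516648 112.        ]
[447 463  44  17 334] [468.24550898 468.10479042] [631.8083509  125.32920851 112.        ]
```

>>> servo_tool([
  [[0.08,0,0],[0,0,0],0.53],
  [[0.024,0,0.05],[0,0,0],0.53],
  [[0,0,0.13],[0,0,0],0.53],
  [[0,0,0.11],[0,0,0],0.53],
  [[0,0,0.06],[0,0,0],0.53],
  [[0,0,0.03],[0,0,0],0.53],
  [[0,0,0.015],[0,0,0],0.53],
  [[0,0,0],[0,0,0],0.53],
], squeeze=30)

```text
time_s: 15.3
eef_pos: [523.7, 298.9, 47.7]
ee_rot: [0.0, 0.707, 0.707, 0.0]
force: [0.5, 0.1, 0.3]
grip_width: 0.528
grip_force: 0.0
```

>>> servo_tool([
  [[0,0,0],[0,0,0],0.4],
  [[0,0,0],[0,0,0],0.3],
  [[0,0,0],[0,0,0],0.15],
  [[0,0,0],[0,0,0],0.15],
  [[0,0,0],[0,0,0],0.15],
])

```text
time_s: 15.8
eef_pos: [523.8, 299.0, 48.2]
ee_rot: [0.0, 0.707, 0.707, 0.001]
force: [-0.7, -0.9, 6.1]
grip_width: 0.308
grip_force: 29.8
```

>>> servo_tool([
  [[0,0,-0.05],[0,0,0],0.15],
  [[0,0,-0.12],[0,0,0],0.15],
  [[0,0,-0.16],[0,0,0],0.15],
  [[0,0,-0.12],[0,0,0],0.15],
  [[0,0,-0.05],[0,0,0],0.15],
  [[-0.08,0.01,0],[0,0,0],0.15],
  [[-0.15,0.03,0],[0,0,0],0.15],
  [[-0.2,0.04,0],[0,0,0],0.15],
], squeeze=45)

```text
time_s: 16.6
eef_pos: [538.6, 211.8, 145.8]
ee_rot: [-0.001, 0.706, 0.708, -0.001]
force: [0.9, 0.1, -0.9]
grip_width: 0.302
grip_force: 44.3
```

>>> servo_tool([
  [[-0.2,0.05,0],[0,0,0],0.15],
  [[-0.2,0.05,0],[0,0,0],0.15],
  [[-0.2,0.05,0],[0,0,0],0.15],
  [[-0.2,0.05,0],[0,0,0],0.15],
  [[-0.2,0.05,0],[0,0,0],0.15],
  [[-0.2,0.05,0],[0,0,0],0.15],
  [[-0.2,0.04,0],[0,0,0],0.15],
  [[-0.17,0.02,0],[0,0,0],0.15],
])

```text
time_s: 17.4
eef_pos: [610.6, -104.1, 145.5]
ee_rot: [-0.001, 0.708, 0.707, -0.001]
force: [0.7, -0.3, -1.1]
grip_width: 0.306
grip_force: 44.3
```

>>> servo_tool([
  [[-0.1,0.005,0],[0,0,0],0.15],
  [[-0.06,0,0],[0,0,0],0.15],
  [[0,0,0],[0,0,0],0.15],
  [[0,0,0],[0,0,0],0.15],
])

```text
time_s: 17.8
eef_pos: [612.2, -132.1, 147.1]
ee_rot: [-0.0, 0.707, 0.707, 0.0]
force: [-0.3, 0.1, -0.3]
grip_width: 0.3
grip_force: 44.3
```

```bash
cat > t2.py <<'E'
from h import *
s=telemetry.sense(); print(s['eef_pos'],s['grip_width'],s['grip_force'])
a=optics.capture('wrist'); cv2.imwrite('pics/w8.png',a); C=cam('wrist',s)
m=cv2.inRange(a,(150,150,150),(255,255,255)); n,_,st,c=cv2.connectedComponentsWithStats(m)
for i in range(1,n):
    if 200<st[i][4]<4000 and st[i][0]>200: print(st[i],c[i],onplane(C,c[i],112),onplane(C,c[i],112+s['eef_pos'][2]-48.2))
E
python3 t2.py
```

```text
[ 612.22710563 -132.06141176  147.12166847] 0.30008945902312106 44.329364786390215
[ 460  177   46   73 1300] [483.48230769 218.60692308] [ 714.41274701 -106.79346136  112.        ] [664.86970727 -81.91168053 210.92166847]
[501 203  24  30 347] [511.77521614 216.59365994] [ 731.5021607  -105.51775036  112.        ] [673.72520951 -81.25062441 210.92166847]
[418 255  24  23 416] [429.46394231 266.01682692] [ 684.49010942 -137.99040033  112.        ] [649.36420257 -98.07751091 210.92166847]
[ 556  394   57   45 1814] [586.30044101 413.5600882 ] [ 812.55628047 -255.53985552  112.        ] [ 715.72635435 -158.99004326  210.92166847]
```

View pics/w8.png

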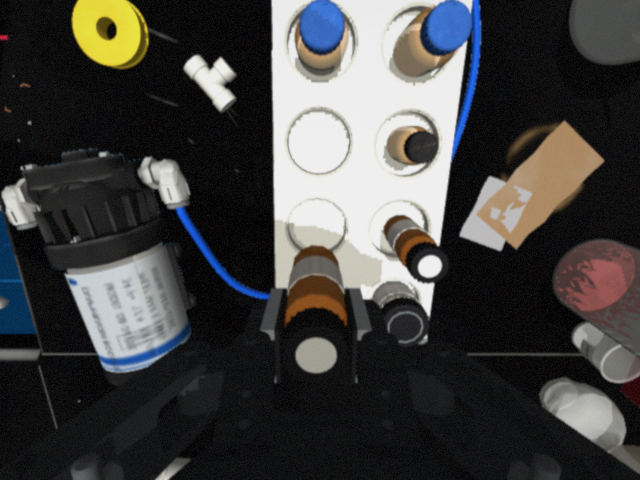

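The tall vial hangs upright at (316,355), and the medium stands in its pocket at (322,40) beside its twin. Lowering the tall vial.

>>> servo_tool([
  [[-0.003,0.003,0.06],[0,0,0],0.15],
  [[0,0,0.14],[0,0,0],0.15],
  [[0,0,0.14],[0,0,0],0.15],
  [[0,0,0.08],[0,0,0],0.15],
  [[0,0,0.035],[0,0,0],0.15],
  [[0,0,0.02],[0,0,0],0.15],
  [[0,0,0.01],[0,0,0],0.15],
  [[0,0,0],[0,0,0],0.15],
])

```text
time_s: 18.65
eef_pos: [613.3, -133.8, 50.8]
ee_rot: [0.0, 0.707, 0.707, 0.0]
force: [0.4, -0.3, -0.5]
grip_width: 0.3
grip_force: 44.3
```

>>> servo_tool([
  [[0,0,0.01],[0,0,0],0.15],
  [[0,0,0],[0,0,0],0.15],
  [[0,0,0],[0,0,0],0.48],
  [[0,0,0],[0,0,0],0.48],
  [[0,0,-0.05],[0,0,0],0.48],
  [[0,0,-0.15],[0,0,0],0.48],
  [[0,0,-0.2],[0,0,0],0.48],
  [[0,0,-0.1],[0,0,0],0.48],
])

```text
time_s: 19.45
eef_pos: [614.1, -134.2, 152.8]
ee_rot: [0.002, 0.707, 0.707, 0.001]
force: [1.2, -0.6, 0.2]
grip_width: 0.477
grip_force: 0.0
```

>>> servo_tool([
  [[0.1,-0.02,0],[0,0,0],0.5],
  [[0.2,-0.04,0],[0,0,0],0.5],
  [[0.2,-0.04,0],[0,0,0],0.5],
  [[0.2,-0.04,0],[0,0,0],0.5],
  [[0.2,-0.04,0],[0,0,0],0.5],
  [[0.2,-0.04,0],[0,0,0],0.5],
  [[0.2,-0.04,0],[0,0,0],0.5],
  [[0.2,-0.04,0],[0,0,0],0.5],
])

```text
time_s: 20.25
eef_pos: [551.4, 168.6, 147.7]
ee_rot: [-0.0, 0.707, 0.707, -0.0]
force: [1.4, 0.4, 0.4]
grip_width: 0.496
grip_force: 0.0
```

>>> servo_tool([
  [[0.2,-0.04,0],[0,0,0],0.5],
  [[0.2,-0.04,0],[0,0,0],0.5],
  [[0.2,-0.04,0],[0,0,0],0.5],
  [[0.17,-0.04,0.08],[0,0,0],0.5],
  [[0.12,-0.02,0.08],[0,0,0],0.5],
  [[0.06,-0.01,0],[0,0,0],0.5],
  [[0,0,0],[0,0,0],0.5],
  [[0,0,0],[0,0,0],0.5],
])

```text
time_s: 21.05
eef_pos: [515.4, 355.6, 117.1]
ee_rot: [0.0, 0.707, 0.707, 0.0]
force: [-0.0, -0.3, 1.0]
grip_width: 0.502
grip_force: 0.0
```

```bash
cat > t3.py <<'E'
from h import *
s=telemetry.sense(); print(s['eef_pos'],s['grip_width'],s['grip_force'])
a=optics.capture('wrist'); cv2.imwrite('pics/w9.png',a); C=cam('wrist',s)
h=cv2.cvtColor(a,cv2.COLOR_BGR2HSV)
# expected cap px and dark blob around it
p=proj(C,[516.6,373.1,82]); print('expect',p); x,y=p.astype(int)
m=(a[y-35:y+35,x-35:x+35].max(2)<75).astype('u1'); n,_,st,c=cv2.connectedComponentsWithStats(m)
for i in range(1,n):
    if st[i][4]>100: print(st[i]+[x-35,y-35,0,0,0],c[i]+[x-35,y-35],onplane(C,c[i]+[x-35,y-35],82))
E
python3 t3.py
```

```text
[515.35899854 355.64740507 117.08512213] 0.5016165387870245 0.0
expect [318.2994359  230.77900176]
[303 215  32  33 839] [318.1716329  231.26698451] [516.52155027 372.78588614  82.        ]
```

>>> servo_tool([
  [[0.06,0.006,0],[0,0,0],0.5],
  [[0.024,0,0.1],[0,0,0],0.5],
  [[0,0,0.15],[0,0,0],0.5],
  [[0,0,0.12],[0,0,0],0.5],
  [[0,0,0.06],[0,0,0],0.5],
  [[0,0,0.03],[0,0,0],0.5],
  [[0,0,0.02],[0,0,0],0.5],
  [[0,0,0.005],[0,0,0],0.5],
], squeeze=30)

```text
time_s: 21.9
eef_pos: [516.7, 373.2, 20.0]
ee_rot: [0.0, 0.707, 0.707, 0.001]
force: [-0.5, 0.7, -0.4]
grip_width: 0.498
grip_force: 0.0
```

>>> servo_tool([
  [[0,0,0],[0,0,0],0.4],
  [[0,0,0],[0,0,0],0.3],
  [[0,0,0],[0,0,0],0.15],
  [[0,0,0],[0,0,0],0.15],
  [[0,0,0],[0,0,0],0.15],
])

```text
time_s: 22.4
eef_pos: [516.7, 373.3, 20.2]
ee_rot: [0.0, 0.707, 0.707, 0.001]
force: [-0.1, -0.4, 5.1]
grip_width: 0.31
grip_force: 30.1
```

>>> servo_tool([
  [[0,0,-0.05],[0,0,0],0.15],
  [[0,0,-0.12],[0,0,0],0.15],
  [[0,0,-0.16],[0,0,0],0.15],
  [[0,0,-0.12],[0,0,0],0.15],
  [[0,0,-0.05],[0,0,0],0.15],
  [[-0.08,0.02,0],[0,0,0],0.15],
  [[-0.15,0.04,0],[0,0,0],0.15],
  [[-0.2,0.05,0],[0,0,0],0.15],
], squeeze=45)

```text
time_s: 23.2
eef_pos: [537.4, 285.7, 117.5]
ee_rot: [-0.001, 0.706, 0.708, -0.001]
force: [0.5, -0.4, -0.6]
grip_width: 0.293
grip_force: 44.3
```

>>> servo_tool([
  [[-0.2,0.05,0],[0,0,0],0.15],
  [[-0.2,0.05,0],[0,0,0],0.15],
  [[-0.2,0.05,0],[0,0,0],0.15],
  [[-0.2,0.05,0],[0,0,0],0.15],
  [[-0.2,0.05,0],[0,0,0],0.15],
  [[-0.2,0.05,0],[0,0,0],0.15],
  [[-0.2,0.04,0],[0,0,0],0.15],
  [[-0.18,0.02,0],[0,0,0],0.15],
])

```text
time_s: 24.0
eef_pos: [609.3, -31.9, 117.5]
ee_rot: [-0.001, 0.707, 0.707, -0.001]
force: [1.0, -0.1, -0.8]
grip_width: 0.299
grip_force: 44.3
```

>>> servo_tool([
  [[-0.11,0.01,0],[0,0,0],0.15],
  [[-0.06,0.005,0],[0,0,0],0.15],
  [[0,0,0],[0,0,0],0.15],
  [[0,0,0],[0,0,0],0.15],
])

```text
time_s: 24.4
eef_pos: [612.8, -62.3, 118.7]
ee_rot: [-0.001, 0.707, 0.707, -0.0]
force: [-0.3, -0.1, -0.4]
grip_width: 0.299
grip_force: 44.3
```

>>> servo_tool([
  [[-0.005,0.003,0.06],[0,0,0],0.15],
  [[0,0,0.13],[0,0,0],0.15],
  [[0,0,0.12],[0,0,0],0.15],
  [[0,0,0.08],[0,0,0],0.15],
  [[0,0,0.05],[0,0,0],0.15],
  [[0,0,0.03],[0,0,0],0.15],
  [[0,0,0.012],[0,0,0],0.15],
  [[0,0,0],[0,0,0],0.15],
])

```text
time_s: 25.2
eef_pos: [614.0, -63.9, 23.1]
ee_rot: [0.0, 0.707, 0.707, 0.0]
force: [0.8, -0.1, -0.7]
grip_width: 0.296
grip_force: 44.3
```

>>> servo_tool([
  [[0,0,0.005],[0,0,0],0.15],
  [[0,0,0],[0,0,0],0.15],
  [[0,0,0],[0,0,0],0.48],
  [[0,0,0],[0,0,0],0.48],
  [[0,0,-0.05],[0,0,0],0.48],
  [[0,0,-0.15],[0,0,0],0.48],
  [[0,0,-0.2],[0,0,0],0.48],
  [[0,0,-0.15],[0,0,0],0.48],
])

```text
time_s: 26.0
eef_pos: [614.3, -64.1, 135.2]
ee_rot: [0.001, 0.707, 0.707, 0.001]
force: [-0.3, 0.8, -0.2]
grip_width: 0.481
grip_force: 0.0
```

>>> servo_tool([
  [[0.1,-0.05,-0.1],[0,0,0],0.48],
  [[0.2,-0.1,0],[0,0,0],0.48],
  [[0.2,-0.1,0],[0,0,0],0.48],
  [[0.2,-0.1,0],[0,0,0],0.48],
  [[0.1,0,0],[0,0,0],0.48],
  [[0,0,0],[0,0,0],0.48],
  [[0,0,0],[0,0,0],0.48],
])

```text
time_s: 26.7
eef_pos: [544.0, 95.8, 152.5]
ee_rot: [0.0, 0.707, 0.707, 0.0]
force: [0.4, -0.1, -0.0]
grip_width: 0.481
grip_force: 0.0
```

```bash
python3 - <<'E'
from h import *
side=optics.capture('side'); sc=optics.capture('scene'); o=np.zeros((400,800,3),'u1')
o[:,:400]=cv2.resize(side[140:260,230:350],(400,400)); o[:,400:]=cv2.resize(sc[200:350,340:490],(400,400)); cv2.imwrite('pics/fin.png',o)
E
```

```text
(no output)
```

View pics/fin.png

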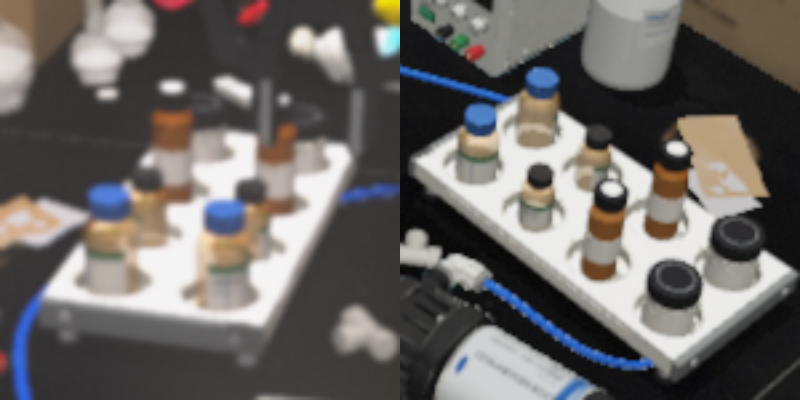

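All four stand upright in the front row before their twins: medium, small, tall and jar.

```bash
python3 -c "
from rig import ctrl
print(ctrl.finish_job())"
```

```text
the job is handed in; nothing more can be done
None
```

The job is handed in at about 27 s of the 104 s allowed: the final side and scene views show all four "after" bottles upright in the front row, each in front of its twin, and the back row as it was; the judging result was not shown.

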